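# Hang the loaded cell carrier level on the guarded pin

## Task

Flip the orange guard up and over backwards until it stays open by itself, clear of the steel pin. Then hang the cell carrier, with its three cells in place, on that pin by the one hole of its bar that makes it hang level; one of the three look-alike cells is live and much heavier, so find out by feel which hole that is. Leave the carrier hanging still and level, and do not disturb the other things on the shelf.

Things in the scene. Friction and masses are not known exactly. Their poses are not given: they have to be found in the camera images.
- carrier: Loose tote-like cell carrier: black tray 40 (x) x 158 (y) x 34 mm high, three pockets in a row along y (centres y = -48, 0, +48 mm) holding the cells; two end posts carry an upright aluminium bar with holes, 10 mm thick (x), 170 mm long (y), from 64 to 120 mm above the underside. Origin: centre of the underside; z up. Empty 0.12 kg, balanced at y = 0; loaded 0.6 to 0.7 kg.
- hole_mid (a point): Centre of the middle hole of the carrier's bar, 78 mm above the carrier's underside; axes as the carrier's. Five round 12 mm holes go through the bar along x, at y = -50, -25, 0, +25, +50 mm from this one; above the hole centres are 42 mm of plain bar to grip.
- cell_1: One of three look-alike blue cells, 30 x 40 x 46 mm with small tabs on top, loose in a pocket of the carrier; origin at the centre of its underside. One of the three is live and heavy (0.36 to 0.44 kg), the other two are empty cases (0.06 kg each); any of them may stand in any pocket.
- cell_2: Another of the three look-alike cells, see cell_1. The loaded carrier's centre of mass lies about 25 mm from the middle of the bar towards the live cell if that is in an end pocket, at the middle if it is in the middle pocket; 30 to 35 mm above the underside.
- cell_3: Another of the three look-alike cells, see cell_1.
- stand: Fixed stand: dark base plate and a 16 mm square aluminium post at the origin (underside of the base below the post's axis), 180 mm high. From the post a steel pin of 6 mm diameter points to the stand's -x, its axis 175 mm above the shelf at the post and 179 mm at the tip (it rises slightly).
- pin_tip (a point): Tip of the pin, 85 mm out from the post's axis along the stand's -x. Axes as the stand's.
- pin_seat (a point): Point on the pin's axis 48 mm out from the post's axis, where the bar should about hang (between 35 and 70 mm out is fine). Axes as the stand's.
- guard (a joint): Angle of the orange guard, rad: 0 = shut, lying level 18 mm above the pin with its lip down in front of the tip; grows as it swings up and back over the post; about 1.6 = upright, balance point; below that it falls shut, beyond it falls open to its stop at 2.5. Swings freely, weighs 60 g.
- guard_hinge (a point): Hinge axis of the guard, on top of the post, 193 mm above the shelf; the axis runs along the stand's y. Fully open, the guard leans back behind the post (stand's +x side) and its highest point is about 90 mm above the hinge: carry the carrier round in front of it.
- guard_grip (a point): Point in the middle of the guard's flap 84 mm from the hinge, 12 mm short of its lip: the flap here is 30 mm wide (along the stand's y) and 4 mm thick and may be pinched by its two side edges. The lip at the free end is 36 mm tall, pointing down when shut.
- clamp_block: Bystander: white block with two wing nuts, 90 x 160 x 50 mm; origin at the centre of its underside.
- driver: Bystander: screwdriver lying between the carrier and the stand; origin at its underside.
- spanner: Bystander: spanner lying on the right side; origin at its underside.
- tape: Bystander: roll of yellow tape, 90 mm across, 25 mm high; origin at the centre of its underside.
- solvent: Bystander: white bottle, 60 mm across, 150 mm high; origin at the centre of its underside.
There are look-alikes about, which are no part of the job. Of the things that look like the stand, the smaller one is meant.

How it is judged:
On the way:
1. the guard stands open by itself, past its balance point (value of joint guard above 2.2 rad and contact force between the fingers and stand below 0.2 N), for 0.2 s.
At the end, for the whole second after the job is handed in: The guard rests open (beyond 2.2 rad); the carrier hangs on the pin by a hole of its bar (middle hole between 12 mm below and 7 mm above the pin's axis, within 50 mm horizontally of the pin's seat point), within 0.16 rad (9 degrees) of level and still, with its three cells in it (value of joint guard above 2.2 rad and contact force between carrier and stand above 3.5 N and angle between carrier's own z axis and vertical below 0.16 rad and z of hole_mid in the frame of pin_seat between -0.012 and 0.007 m and horizontal distance between hole_mid and pin_seat below 0.05 m and distance between each of cell_1, cell_2, cell_3 and carrier below 0.062 m and linear speed of carrier below 0.03 m/s and angular speed of carrier below 0.3 rad/s); the robot touches nothing.
It fails at once if a bystander is pushed more than 4 cm (distance of any of clamp_block, driver, spanner, tape, solvent from where it was at the start of the episode above 0.04 m).
It fails at once if a cell leaves the carrier (distance between any of cell_1, cell_2, cell_3 and carrier above 0.08 m).
It also fails if it takes over 69 s, if anything falls off the work surface, if the arm or the gripper's body presses on something with over 40 N, if the wrist force passes 120 N, or if a joint passes its speed limit or range.

## Robot

A 7-joint arm with a two-finger parallel gripper is mounted at the origin on the work surface. World frame = base frame: x ahead of the robot, y to its left, z up, the work surface at z = 0. Lengths are in m, angles in rad, forces in N, time in s.
With the tool pointing down it reaches from about 0.425 to 0.875 m from the base axis. Payload 4.7 kg.
Tool frame: the origin (TCP) lies midway between the tips of the shut fingers; the grasp point (between the pads) lies 19 mm behind it; x points along the fingers, z is the direction in which the jaws open and shut, and the axes are right-handed (so a half turn about x gives the same grasp; the last joint's range is limited). The gripper opens to 87 mm and grips with 3 to 60 N. Pads are 19 mm wide; open, the fingers measure 117 mm over their backs; the gripper's body (75 mm by 190 mm) begins 51 mm behind the grasp point.
Start: joints at [-1.233, 0.321, -0.07, 1.45, 0.023, 1.371, -0.057], TCP at [0.207, 0.616, 0.223] pointing down, gripper open.
Joint ranges: [-2.86, 2.86], [-0.3, 2.09], [-1.38, 1.24], [0.06, 2.45], [-1.56, 4.7], [0.09, 2.05], [-2.69, 2.69]. Speed limits (rad/s): [2.57, 2.57, 3.14, 3.14, 3.14, 3.14, 3.14].

## Interface

Orientations are given as a rotation vector (axis times angle).
In Python, from bench import ctrl, vision, close_job gives the robot as it stands. The module is installed in compiled form; this text tells all that it offers.
- The arm moves only by the tool servo_tool, never from a script. Its argument "commands" is a list that holds one entry, the list of rows, each a list of 7 numbers: the turn, a rotation vector about the tool's x, y, z in degrees, then the shift along the tool's x, y, z in mm, then the finger opening in mm, from 0 to 87. In form: [[[wx, wy, wz, x, y, z, grip], ...]]. A call has 1 to 5 rows; each row is the pose to reach, as a shift and turn from the pose commanded when the call began, along the tool's axes at that moment; what a row does not reach only later rows make up. A row lasts 1/8 s, in which the tool goes at most 62.5 mm and 10.7 degrees, less where a joint would pass 70% of its speed; a pose out of reach is approached as far as the arm can. A call with a gripper value outside its range is refused whole. The fingers move at their own pace and stop on an object; "newtons" is the grip in N (left out, the last holds). Time passes only in rows, so rows that repeat a pose let the fingers close. It gives the time, the measured TCP pose, the force and the opening at its end, in the units of the state.
- ctrl.get_state(): the state, without advancing time (a new reading comes with each control period).
- vision.get_image(name): name is "scene" or "top" or "wrist"; returns the picture (480x640x3 uint8, red, green, blue); there is no depth.
- vision.camera_info(name): a dict with "fov_y" (degrees; the focal length in pixels is half the picture's height over the tangent of half this angle, whatever the lens; pixels are square), "cx", "cy" (the principal point, pixels), "pose" (4x4, takes a point from camera to world coordinates). Camera axes: x right, y down, z forward; pixel columns grow to the right and rows downward; lengths in m; the calibration is good to about 2 mm. A picture is of the moment at which its call begins: read the wrist's pose just before it. camera_info takes no time and is no camera call; for the wrist camera it gives the pose at the moment of the call.
- close_job(): hands the job in, once; it reports no verdict.
The state is a dict: "time": time; "joint_positions": joint angles; "qd": joint speeds; "joint_torque": joint torques, N m; "position": TCP position; "tool_rot": TCP orientation; "ft_force": force on the tool from outside, world axes, zero at the start; "torque": the same for the moment, N m; "grip_width": opening from 0.0 (shut) to 1.0 (fully open).
Only numpy, scipy, OpenCV 4.12 (cv2) and the standard library are available. Lean on these libraries where they do the work, as an engineer would, in place of code of your own. Each camera call takes 0.05 s, during which the arm holds its last target. There are 200 camera calls.

## Working session

There is one attempt and no reset: what is moved stays moved. The work goes in short steps, Python scripts to look and compute and a tool call to move; the robot and the scene stay as the last step left them, time stands still between calls to the robot, and variables do not carry over. Pictures are saved under pics/ and viewed, about 8 in all and at most 12, crops included, and the job is handed in when it is done.

Besides the shell and the picture viewer there is one more tool, called after "Call:" in YAML: its name, and indented under it one key for each argument. servo_tool: Moves the arm, as the interface text tells. Its arguments: {"type":"object","properties":{"commands":{"type":"array"},"newtons":{"type":"number"}},"required":["commands"]}

```bash
mkdir -p pics; ls
cat > h.py <<'E'
import numpy as np, cv2
from bench import ctrl, vision
from scipy.spatial.transform import Rotation as R
def save(name,fn):
    ci=vision.camera_info(name); im=vision.get_image(name); cv2.imwrite('pics/'+fn,im[:,:,::-1]); np.save('pics/'+fn+'.npy',np.array(ci['pose'])); return ci
def ray(ci,u,v,pose=None):
    f=240/np.tan(np.radians(ci['fov_y'])/2); P=np.array(ci['pose'] if pose is None else pose)
    d=P[:3,:3]@np.array([(u-ci['cx'])/f,(v-ci['cy'])/f,1]); return P[:3,3],d
def atz(ci,u,v,z,pose=None):
    o,d=ray(ci,u,v,pose); return o+d*(z-o[2])/d[2]
def proj(ci,p,pose=None):
    f=240/np.tan(np.radians(ci['fov_y'])/2); P=np.array(ci['pose'] if pose is None else pose)
    q=P[:3,:3].T@(np.array(p)-P[:3,3]); return q[0]/q[2]*f+ci['cx'],q[1]/q[2]*f+ci['cy']
def tri(r1,r2):
    A=np.array([r1[1],-r2[1]]).T; s=np.linalg.lstsq(A,r2[0]-r1[0],rcond=None)[0]
    a=r1[0]+r1[1]*s[0]; b=r2[0]+r2[1]*s[1]; return (a+b)/2,np.linalg.norm(a-b)
E
python3 - <<'E'
from h import *
for n in ('scene','top'):
    c=save(n,n+'0.png'); print(n,c['fov_y'],c['cx'],c['cy'],np.round(c['pose'],3).tolist())
s=ctrl.get_state(); print(s)
E
```

```text
pics
scene 48.87491890202693 312.9666034308264 250.03641580296784 [[-0.699, 0.469, -0.54, 1.217], [0.715, 0.475, -0.513, 0.641], [0.016, -0.745, -0.667, 0.982], [0.0, 0.0, 0.0, 1.0]]
top 53.90744045340702 314.9871589942394 237.31258202955757 [[0.007, -0.994, 0.112, 0.429], [-1.0, -0.006, 0.008, -0.007], [-0.007, -0.112, -0.994, 1.185], [0.0, 0.0, 0.0, 1.0]]
{'time': 0.1, 'joint_positions': array([-1.23289973,  0.32174876, -0.0701025 ,  1.45153569,  0.02259834,
        1.37078686, -0.05689459]), 'qd': array([ 0.00051057, -0.00133993, -0.00039874, -0.00239453, -0.0006751 ,
       -0.00165651, -0.00040765]), 'joint_torque': array([-3.88164135e-04, -4.92574489e+01, -4.05882485e-01, -3.13397813e+01,
       -6.40984462e-02,  3.95200134e-02,  9.89883733e-05]), 'position': array([0.20668989, 0.61575218, 0.22157978]), 'tool_rot': array([-0.9685466 ,  1.34649889,  0.96679823]), 'ft_force': array([-0.06642969,  0.3848395 ,  0.22758562]), 'torque': array([ 0.03009996,  0.01747945, -0.00090139]), 'grip_width': 0.9970897575358538}
```

View pics/scene0.png

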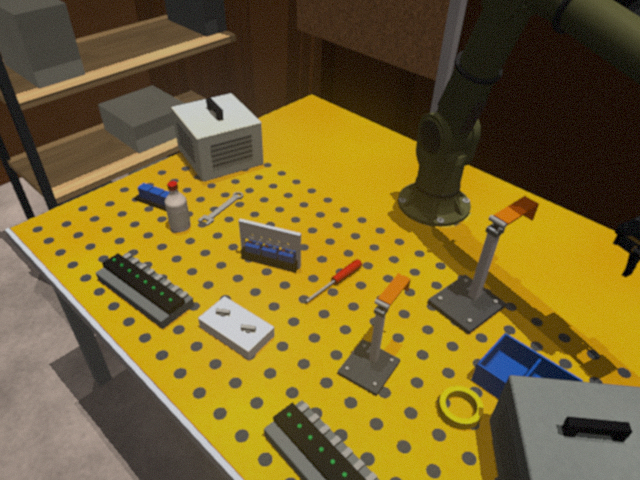

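View pics/top0.png

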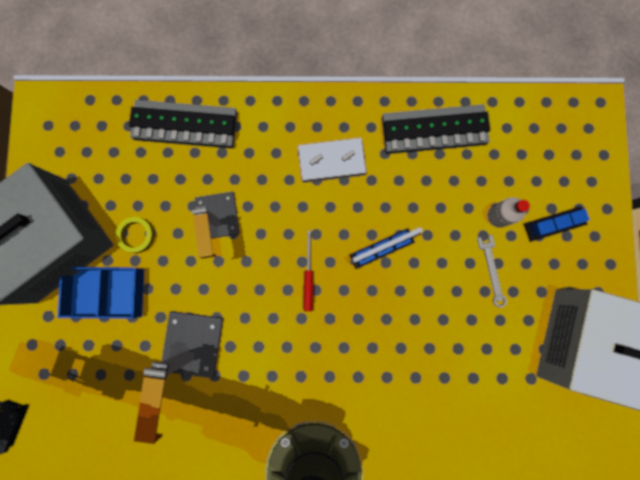

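Scene: the small stand is at about (375,340) in scene and (215,215) in top, guard toward the robot. The carrier is at (270,245) in scene and (387,247) in top. I'll enlarge both.

Run:
```python
import cv2,numpy as np
s=cv2.imread('pics/scene0.png');t=cv2.imread('pics/top0.png')
# (img,x0,y0) 100x75 ->400x300
def c(i,x,y): return cv2.resize(i[y:y+75,x:x+100],(400,300),interpolation=cv2.INTER_CUBIC)
a=np.vstack([np.hstack([c(s,225,205),c(t,340,210)]),np.hstack([c(s,330,265),c(t,165,190)])])
b=s[265:400,330:420]
cv2.imwrite('pics/crop0.png',a)
```

```text
(no output)
```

View pics/crop0.png

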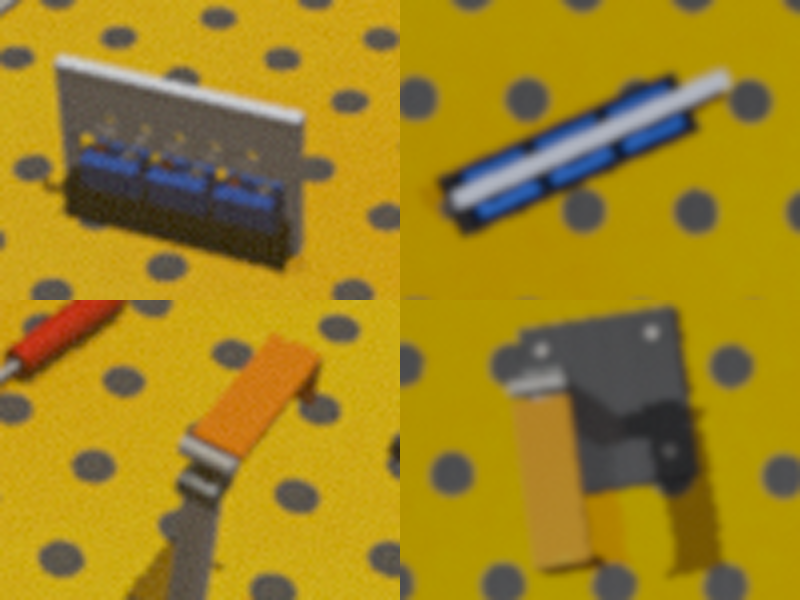

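Run:
```python
from h import *
s=vision.camera_info('scene');t=vision.camera_info('top')
for n,a,b,z in [('barR',(421.75,230),(300,234.25),.12),('barL',(353,259.25),(240,220.5),.12),('barR2',(421.75,230),(240,220.5),.12),('barL2',(353,259.25),(300,234.25),.12),('hinge',(199.25,211.25),(382.5,303),.195),('lip',(207.5,256.5),(404.75,277),.195)]:
    p,e=tri(ray(t,*a),ray(s,*b)); print(n,p.round(4),round(e,4),'top@z',atz(t,*a,z).round(4),'sc@z',atz(s,*b,z).round(4))
# stand base corners (z~.006?)
for u,v in [(521,331),(676,308),(697,482),(580,490)]: print(atz(t,165+(u-400)/4,190+(v-300)/4,.006).round(4))
st=ctrl.get_state(); print(R.from_rotvec(st['tool_rot']).as_matrix().round(3))
ci=vision.camera_info('wrist'); P=np.array(ci['pose']);Rt=R.from_rotvec(st['tool_rot']).as_matrix()
print(ci['fov_y'],(Rt.T@(P[:3,3]-st['position'])).round(4),(Rt.T@P[:3,:3]).round(3).tolist())
```

```text
barR [ 0.5221 -0.1718  0.1158] 0.1612 top@z [ 0.5666 -0.2407  0.12  ] sc@z [ 0.4997 -0.0859  0.12  ]
barL [ 0.554  -0.1314  0.1655] 0.1525 top@z [ 0.4991 -0.0846  0.12  ] sc@z [ 0.5718 -0.2348  0.12  ]
barR2 [ 0.5671 -0.2418  0.1135] 0.0009 top@z [ 0.5666 -0.2407  0.12  ] sc@z [ 0.5718 -0.2348  0.12  ]
barL2 [ 0.4995 -0.0851  0.1203] 0.0014 top@z [ 0.4991 -0.0846  0.12  ] sc@z [ 0.4997 -0.0859  0.12  ]
hinge [0.5944 0.2471 0.1951] 0.0009 top@z [0.5941 0.2475 0.195 ] sc@z [0.5947 0.2468 0.195 ]
lip [0.4977 0.2292 0.1885] 0.0022 top@z [0.4979 0.2268 0.195 ] sc@z [0.5027 0.2334 0.195 ]
[0.6604 0.3075 0.006 ]
[0.6759 0.2092 0.006 ]
[0.5646 0.1931 0.006 ]
[0.559  0.2667 0.006 ]
[[-0.    -0.948  0.318]
 [-0.002  0.318  0.948]
 [-1.    -0.    -0.002]]
58.470910877007306 [-0.1624  0.0696  0.0008] [[-0.001, -0.255, 0.967], [-0.0, -0.967, -0.255], [1.0, -0.0, 0.001]]
```

```bash
python3 - <<'E'
from h import *
s=vision.camera_info('scene');t=vision.camera_info('top')
for n,a,b in [('bighinge',(156,368),(497,220)),('biglip',(148,438),(525,203)),('greybox corner',(113,243),(491,447))]:
    print(n,tri(ray(t,*a),ray(s,*b)))
print(atz(t,113,243,.2),atz(t,32,167,.2))
cat=None
E
cat >> h.py <<'E'
def plan(pos,Rm=None):
    """shift(mm)/turn(deg) in tool axes from the measured pose to pos, Rm"""
    st=ctrl.get_state(); Rt=R.from_rotvec(st['tool_rot']).as_matrix()
    sh=Rt.T@(np.array(pos)-st['position'])*1000
    w=np.zeros(3) if Rm is None else np.degrees(R.from_matrix(Rt.T@Rm).as_rotvec())
    print('turn',w.round(1),'shift',sh.round(1),'t',st['time'])
def down(az): # tool pointing down, jaw axis z at azimuth az deg
    a=np.radians(az); z=np.array([np.cos(a),np.sin(a),0]); x=np.array([0,0,-1.]); return np.array([x,np.cross(z,x),z]).T
E
python3 -c "
from h import *
plan([.4,.30,.42],down(99.5)); plan([.5115,.233,.40],down(99.5))"
```

```text
bighinge (array([0.27836363, 0.30345458, 0.26339134]), np.float64(0.0028837100303349345))
biglip (array([0.14882105, 0.31313677, 0.24858678]), np.float64(0.00778121515042355))
greybox corner (array([ 0.55067703,  0.53770602, -0.05848965]), np.float64(0.0030501717252849475))
[0.52463687 0.42557299 0.2       ] [0.68725056 0.60881506 0.2       ]
turn [-28.   -0.1  -0. ] shift [-198.  -283.7 -238.2] t 0.1
turn [-28.   -0.1  -0. ] shift [-177.9 -410.8 -266.2] t 0.1
```

Call:
servo_tool:
  commands:
    - [[0,0,0,-60,0,0,87],[0,0,0,-120,0,0,87],[0,0,0,-178,0,0,87],[0,0,0,-178,-50,-33,87],[0,0,0,-178,-100,-66,87]]

```text
time: 0.72
position: [0.2812, 0.5213, 0.4007]
tool_rot: [-0.969, 1.344, 0.969]
ft_force: [1.6, 0.5, -0.1]
grip_width: 1.0
```

Call:
servo_tool:
  commands:
    - [[0,0,0,0,-51,-33,87],[0,0,0,0,-102,-66,87],[0,0,0,0,-153,-99,87],[0,0,0,0,-204,-132,87],[0,0,0,0,-255,-165,87]]

```text
time: 1.35
position: [0.4707, 0.2825, 0.4003]
tool_rot: [-0.967, 1.345, 0.968]
ft_force: [0.9, 0.5, 0.0]
grip_width: 0.997
```

Call:
servo_tool:
  commands:
    - [[-9,0,0,0,-50,-33,87],[-19,0,0,0,-56,-35,87],[-28,0,0,0,-56,-35,87],[-28,0,0,0,-56,-35,87],[-28,0,0,0,-56,-35,87]]

```text
time: 1.98
position: [0.5116, 0.2335, 0.4003]
tool_rot: [-1.328, 1.128, 1.328]
ft_force: [0.6, -1.0, 1.0]
grip_width: 1.001
```

Run:
```python
from h import *
plan([.5115,.233,.40],down(99.5)); c=save('wrist','w1.png'); print(c['pose'],c['cx'],c['cy'])
i=cv2.imread('pics/w1.png')
```

```text
turn [-0.2 -0.  -0. ] shift [ 0.3  0.2 -0.5] t 1.975
[[-0.16199375  0.9540598   0.25204745  0.44322447]
 [ 0.98679094  0.15628582  0.04264257  0.22281361]
 [ 0.00129212  0.25562597 -0.96677489  0.56273895]
 [ 0.          0.          0.          1.        ]] 321.84617436906456 234.85752365886748
```

View pics/w1.png

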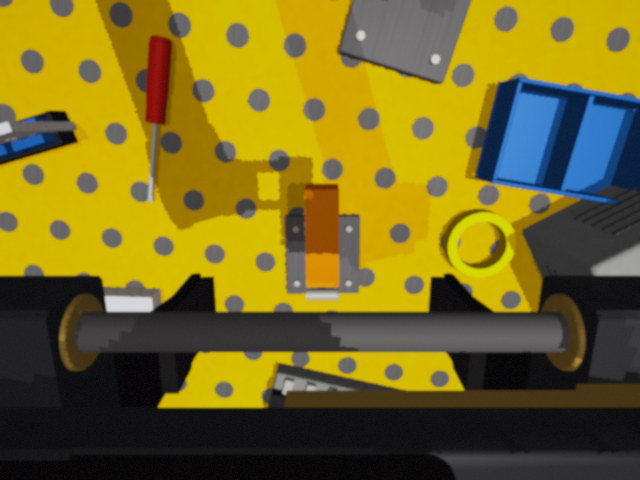

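Guard lip edge at (304–338,186) and hinge strip at (305–340,295): almost exactly aligned with the gripper.

Run:
```python
from h import *
c=vision.camera_info('wrist')
for u,v,z in [(321,185.5,.195),(304.5,185.5,.195),(338,185.5,.195),(322.5,291,.197),(305,288,.195),(339.5,288,.195),(286,215,.006),(359,215,.006),(287,291,.006),(358,292,.006)]: print(atz(c,u,v,z).round(4))
plan([.5115,.2335,.178])
```

```text
[0.4959 0.2312 0.195 ]
[0.4982 0.2172 0.195 ]
[0.4935 0.2457 0.195 ]
[0.5909 0.2482 0.197 ]
[0.5914 0.2321 0.195 ]
[0.5863 0.2633 0.195 ]
[0.5693 0.1961 0.006 ]
[0.5535 0.2917 0.006 ]
[0.676  0.2128 0.006 ]
[0.6615 0.3106 0.006 ]
turn [0. 0. 0.] shift [2.224e+02 1.000e-01 0.000e+00] t 2.025
```

Call:
servo_tool:
  commands:
    - [[0,0,0,60,3.5,0,70],[0,0,0,120,3.5,0,60],[0,0,0,175,3.5,0,60],[0,0,0,223,3.5,0,60],[0,0,0,223,3.5,0,60]]
  newtons: 8

```text
time: 2.65
position: [0.5055, 0.2317, 0.1739]
tool_rot: [-1.328, 1.135, 1.333]
ft_force: [-0.0, -0.2, 0.1]
grip_width: 0.691
```

Call:
servo_tool:
  commands:
    - [[0,0,0,0,0,0,20],[0,0,0,0,0,0,20],[0,0,0,0,0,0,20],[0,0,0,0,0,0,20]]
  newtons: 8

```text
time: 3.15
position: [0.509, 0.2326, 0.1786]
tool_rot: [-1.33, 1.125, 1.328]
ft_force: [0.5, 0.6, 2.9]
grip_width: 0.346
```

Call:
servo_tool:
  commands:
    - [[0,0,0,-29,-5,0,20],[0,0,0,-54,-20,0,20],[0,0,0,-73,-42,0,20],[0,0,0,-83,-69,0,20],[0,0,0,-83,-98,0,20]]

```text
time: 3.78
position: [0.6064, 0.2494, 0.2633]
tool_rot: [-1.33, 1.123, 1.328]
ft_force: [-0.3, 0.6, 1.4]
grip_width: 0.344
```

Call:
servo_tool:
  commands:
    - [[0,0,0,4,-14,0,20],[0,0,0,10,-27,0,20],[0,0,0,15,-36,0,20],[0,0,0,15,-36,0,20]]

```text
time: 4.28
position: [0.642, 0.2555, 0.246]
tool_rot: [-1.33, 1.123, 1.328]
ft_force: [2.6, 2.1, 3.3]
grip_width: 0.341
```

Run:
```python
from h import *
save('scene','s2.png'); i=cv2.imread('pics/s2.png')[180:420,280:600]; cv2.imwrite('pics/s2c.png',cv2.resize(i,(800,600),interpolation=cv2.INTER_CUBIC))
```

```text
(no output)
```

View pics/s2c.png

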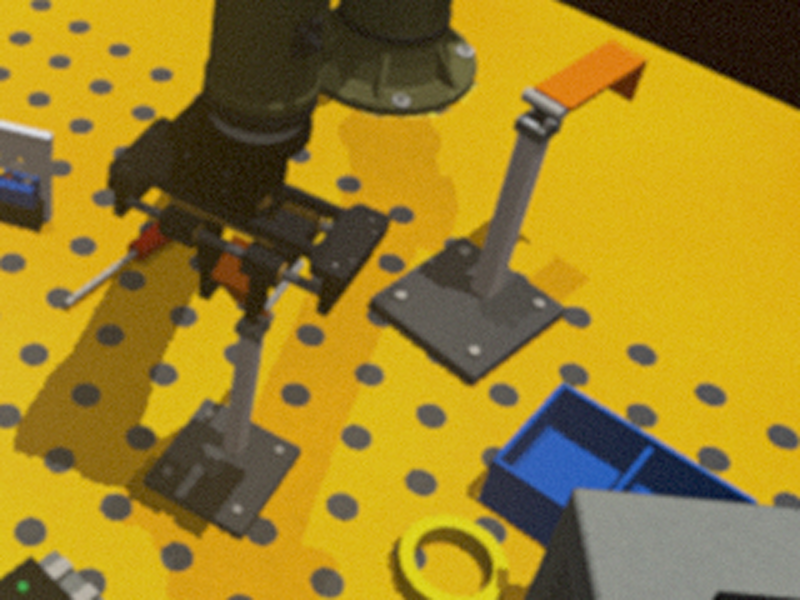

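Call:
servo_tool:
  commands:
    - [[0,0,0,0,0,0,70],[0,0,0,0,0,0,80],[0,0,0,-20,0,0,80],[0,0,0,-70,0,0,87],[0,0,0,-120,0,0,87]]

```text
time: 4.95
position: [0.6401, 0.2544, 0.3681]
tool_rot: [-1.33, 1.127, 1.33]
ft_force: [0.2, -0.6, 0.1]
grip_width: 0.827
```

Call:
servo_tool:
  commands:
    - [[0,0,0,0,60,0,87],[0,0,0,0,120,0,87],[0,0,0,40,169,0,87],[0,0,0,66,169,0,87],[0,0,0,66,169,0,87]]

```text
time: 5.58
position: [0.4726, 0.2263, 0.2993]
tool_rot: [-1.329, 1.128, 1.331]
ft_force: [0.1, 0.4, 0.1]
grip_width: 0.998
```

Run:
```python
from h import *
plan([.475,.2275,.3]); save('wrist','w3.png'); i=cv2.imread('pics/w3.png')[130:430,160:480]; cv2.imwrite('pics/w3c.png',cv2.resize(i[:240],(800,600),interpolation=cv2.INTER_CUBIC))
```

```text
turn [0. 0. 0.] shift [-0.7 -2.6  0.7] t 5.575
```

View pics/w3c.png

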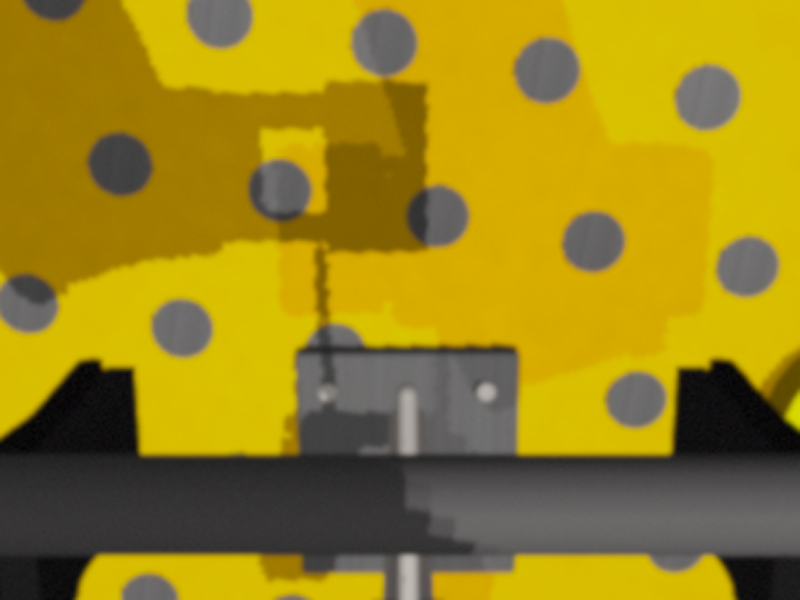

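Run:
```python
from h import *
c=vision.camera_info('wrist'); P=np.load('pics/w3.png.npy')
a=atz(c,323,284.5,.181,P);b=atz(c,323,354,.179,P);print(a,b,np.degrees(np.arctan2(*(b-a)[1::-1])))
# look pose above carrier: bar jaw axis perpendicular to bar
bd=np.array([.0675,-.1557]);az=np.degrees(np.arctan2(bd[1],bd[0]));print('bar az',az)
for aa in (az+90,az-90): plan([.5329,-.1627,.32],down(aa))
```

```text
[0.51239762 0.23467519 0.181     ] [0.56693722 0.243805   0.179     ] 9.503073464259124
bar az -66.56201347203147
turn [76.  0.  0.] shift [ -19.3    5.7 -393.9] t 5.625
turn [-104.   -0.    0.] shift [ -19.3    5.7 -393.9] t 5.625
```

Call:
servo_tool:
  commands:
    - [[0,0,0,-5,0,-60,87],[0,0,0,0,0,-120,87],[0,0,0,0,0,-180,87],[0,0,0,0,0,-240,87],[0,0,0,0,0,-300,87]]

```text
time: 6.25
position: [0.5249, -0.0715, 0.3024]
tool_rot: [-1.332, 1.124, 1.326]
ft_force: [1.4, 0.5, -0.1]
grip_width: 1.005
```

Call:
servo_tool:
  commands:
    - [[10,0,0,0,3,-60,87],[20,0,0,20,6,-94,87],[30,0,0,40,6,-94,87],[40,0,0,40,6,-94,87],[50,0,0,40,6,-94,87]]

```text
time: 6.88
position: [0.5341, -0.1637, 0.2617]
tool_rot: [-0.67, 1.464, 0.667]
ft_force: [1.2, 0.9, 1.0]
grip_width: 1.004
```

Call:
servo_tool:
  commands:
    - [[10,0,0,0,0,0,60],[20,0,0,0,0,0,60],[26,0,0,0,0,0,60],[26,0,0,0,0,0,60],[26,0,0,0,0,0,60]]

```text
time: 7.5
position: [0.5334, -0.1631, 0.2607]
tool_rot: [-0.323, 1.545, 0.321]
ft_force: [-0.9, -0.1, -0.9]
grip_width: 0.695
```

Run:
```python
from h import *
plan([.5329,-.1627,.26],down(23.4)); print(ctrl.get_state()['joint_positions'].round(2)); save('wrist','w4.png'); save('scene','s4.png')
i=cv2.imread('pics/w4.png')[:300,120:520];j=cv2.imread('pics/s4.png')[230:380,300:500]
cv2.imwrite('pics/w4c.png',np.hstack([cv2.resize(i,(480,360)),cv2.resize(j,(320,240),interpolation=cv2.INTER_CUBIC).repeat(1,0)[[*range(240)]+[0]*120]]))
```

```text
turn [0.1 0.1 0.1] shift [ 0.7  0.6 -0.3] t 7.5
[-0.4   0.12  0.71  1.65 -0.08  1.4   0.73]
```

View pics/w4c.png

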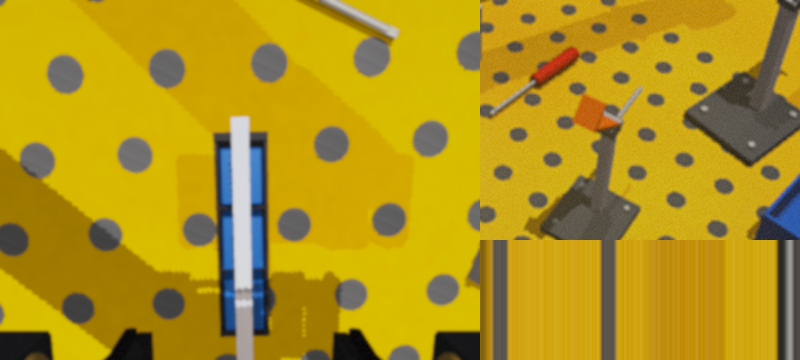

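Run:
```python
from h import *
c=vision.camera_info('wrist'); P=np.load('pics/w4.png.npy')
a=atz(c,320,96.7,.12,P);b=atz(c,323.3,250,.12,P);d=(b-a)/np.linalg.norm(b-a);m=a+d*.085
print(a,b,np.degrees(np.arctan2(d[1],d[0])),m)
az=np.degrees(np.arctan2(d[1],d[0]))+90
plan([m[0],m[1],.26],down(az))
```

```text
[ 0.49855959 -0.0840098   0.12      ] [ 0.54372525 -0.18193321  0.12      ] -65.23921621999489 [ 0.53416019 -0.16119527  0.12      ]
turn [-1.3  0.   0. ] shift [0.1 1.1 1.7] t 7.6
```

Call:
servo_tool:
  commands:
    - [[-0.7,0,0,55,0.8,1,60],[-0.7,0,0,110,0.8,1,60],[-0.7,0,0,150,0.8,1,60],[-0.7,0,0,171,0.8,1,50],[-0.7,0,0,171,0.8,1,40]]
  newtons: 50

```text
time: 8.22
position: [0.5319, -0.1613, 0.0871]
tool_rot: [-0.33, 1.549, 0.332]
ft_force: [-0.3, -0.8, 1.2]
grip_width: 0.542
```

```bash
python3 -c "
from h import *
s=ctrl.get_state();print(s['position'],s['ft_force'],s['torque'])"
```

```text
[ 0.53193932 -0.16126839  0.08708337] [-0.33242649 -0.81974221  1.16786274] [-0.05856396  0.02336431 -0.00824976]
```

Call:
servo_tool:
  commands:
    - [[0,0,0,0,0,0,2],[0,0,0,0,0,0,2],[0,0,0,0,0,0,2],[0,0,0,0,0,0,2],[0,0,0,0,0,0,2]]
  newtons: 50

```text
time: 8.85
position: [0.5334, -0.1616, 0.0891]
tool_rot: [-0.331, 1.545, 0.331]
ft_force: [-0.8, 0.2, 2.1]
grip_width: 0.111
```

```bash
python3 -c "
from h import *
s=ctrl.get_state();print(s['position'],s['ft_force'],s['torque'],s['grip_width'])"
```

```text
[ 0.53336758 -0.16161504  0.08906194] [-0.78959543  0.2087258   2.10495032] [-0.07251818  0.21645003  0.08449373] 0.1107956073480134
```

Call:
servo_tool:
  commands:
    - [[0,0,0,-5,0,0,2],[0,0,0,-10,0,0,2],[0,0,0,-10,0,0,2],[0,0,0,-10,0,0,2]]

```text
time: 9.35
position: [0.533, -0.1614, 0.0982]
tool_rot: [-0.33, 1.546, 0.331]
ft_force: [0.0, 0.0, -6.1]
grip_width: 0.111
```

Run:
```python
from h import *
s=ctrl.get_state();print(s['position'],s['ft_force'],s['torque'],s['grip_width'])
Rt=R.from_rotvec(s['tool_rot']).as_matrix();print('tool-frame',Rt.T@s['ft_force'],Rt.T@s['torque'])
```

```text
[ 0.53299475 -0.1614152   0.09823112] [ 0.01613613  0.00653187 -6.11498283] [-0.13522148 -0.07510659  0.00931083] 0.11121424493629618
tool-frame [ 6.11497445e+00 -2.42928237e-03  1.99914960e-02] [-0.00924928 -0.01320082 -0.15411921]
```

Call:
servo_tool:
  commands:
    - [[0,0,0,5,0,0,2],[0,0,0,10,0,0,2],[0,0,0,10,0,0,2],[0,0,0,10,0,0,40],[0,0,0,10,0,0,40]]

```text
time: 9.98
position: [0.534, -0.1617, 0.089]
tool_rot: [-0.331, 1.544, 0.33]
ft_force: [-0.1, -0.6, 0.8]
grip_width: 0.253
```

Call:
servo_tool:
  commands:
    - [[0,0,0,0,0,0,40],[0,0,0,0,25,0,40],[0,0,0,0,25,0,40],[0,0,0,0,25,0,2],[0,0,0,0,25,0,2]]

```text
time: 10.6
position: [0.5233, -0.1396, 0.0887]
tool_rot: [-0.33, 1.545, 0.329]
ft_force: [0.1, 1.3, 1.3]
grip_width: 0.311
```

Call:
servo_tool:
  commands:
    - [[0,0,0,0,0,0,2],[0,0,0,0,0,0,2],[0,0,0,-10,0,0,2],[0,0,0,-20,0,0,2],[0,0,0,-20,0,0,2]]

```text
time: 11.22
position: [0.5236, -0.1388, 0.1094]
tool_rot: [-0.331, 1.544, 0.33]
ft_force: [1.0, -0.2, -6.3]
grip_width: 0.11
```

Run:
```python
from h import *
save('wrist','w5.png')
s=ctrl.get_state();print(s['position'],s['grip_width'])
Rt=R.from_rotvec(s['tool_rot']).as_matrix();print('tool-frame',Rt.T@s['ft_force'],Rt.T@s['torque'])
i=cv2.imread('pics/w5.png');cv2.imwrite('pics/w5c.png',i[:,:])
plan([.45,.0,.3],down(9.5))
```

```text
[ 0.52322035 -0.13865704  0.10891783] 0.11092529784588939
tool-frame [6.61739441 0.34811631 0.41079705] [-0.02254019  0.10076837 -0.01934682]
turn [14.7  0.1  0. ] shift [-191.1  156.5   -9.9] t 11.275
```

View pics/w5c.png

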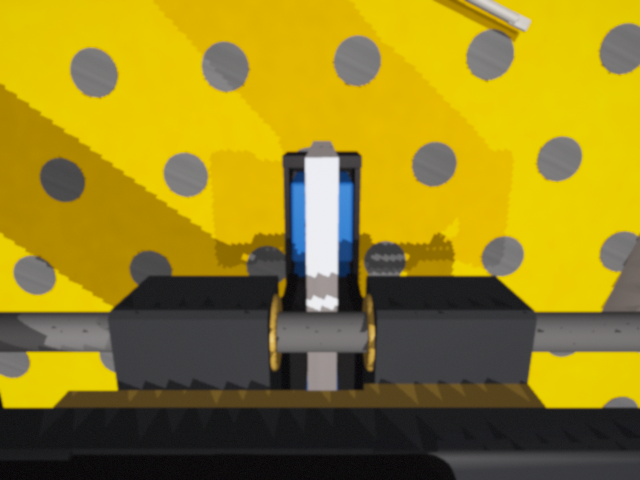

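Run:
```python
from h import *
c=vision.camera_info('wrist'); P=np.load('pics/w5.png.npy'); s=ctrl.get_state();Rt=R.from_rotvec(s['tool_rot']).as_matrix()
for z in (.1395,.142): print(z,[(Rt.T@(atz(c,u,v,z,P)-s['position'])).round(4)*1000 for u,v in [(322,156),(306,156),(338,156),(305,270),(339,270)]])
p=np.array([.5124,.2347]);d=np.array([np.cos(np.radians(9.5)),np.sin(np.radians(9.5))])
print('pre',p-d*.045,'seat60 out',p+d*.025)
```

```text
0.1395 [array([-30.6,  59.9,   1.1]), array([-30.6,  59.9,  -3.8]), array([-30.6,  59.9,   5.9]), array([-30.6,  23.3,  -4.5]), array([-30.6,  23.3,   6.6])]
0.142 [array([-33.1,  60.1,   1.1]), array([-33.1,  60.1,  -3.7]), array([-33.1,  60.1,   5.8]), array([-33.1,  24.2,  -4.4]), array([-33.1,  24.1,   6.5])]
pre [0.46801715 0.22727286] seat60 out [0.53705714 0.23882619]
```

Call:
servo_tool:
  commands:
    - [[0,0,0,-25,0,0,2],[0,0,0,-60,0,0,2],[0,0,0,-95,0,0,2],[0,0,0,-125,5,2,2],[0,0,0,-140,20,6,2]]

```text
time: 11.9
position: [0.5207, -0.1191, 0.2501]
tool_rot: [-0.33, 1.544, 0.328]
ft_force: [0.0, 0.4, -7.2]
grip_width: 0.116
```

Call:
servo_tool:
  commands:
    - [[0,0,0,0,28,8,2],[0,0,0,0,60,17,2],[0,0,0,0,95,27,2],[0,0,0,0,130,37,2],[0,0,0,0,165,46,2]]

```text
time: 12.52
position: [0.4941, 0.0523, 0.248]
tool_rot: [-0.33, 1.546, 0.331]
ft_force: [0.4, 0.2, -6.1]
grip_width: 0.105
```

Call:
servo_tool:
  commands:
    - [[0,0,0,0,35,10,2],[0,0,0,0,70,20,2],[0,0,0,0,102,29,2],[0,0,0,0,130,37,2],[0,0,0,0,150,42,2]]

```text
time: 13.15
position: [0.471, 0.2067, 0.2479]
tool_rot: [-0.332, 1.546, 0.331]
ft_force: [0.3, -0.1, -7.3]
grip_width: 0.109
```

Call:
servo_tool:
  commands:
    - [[4,0,0,0,12,4,2],[9,0,0,0,20,6,2],[13,0,0,0,21,6,2],[14.7,0,0,0,21,6,2],[14.7,0,0,0,21,6,2]]

```text
time: 13.78
position: [0.4687, 0.2265, 0.2484]
tool_rot: [-0.13, 1.567, 0.129]
ft_force: [-1.4, -0.3, -7.2]
grip_width: 0.112
```

Run:
```python
from h import *
s=ctrl.get_state();print(s['position'],s['ft_force'],s['torque']); plan([.468,.2273,.19],down(9.5))
```

```text
[0.46870965 0.22650112 0.24840585] [-1.37633075 -0.29225989 -7.15857677] [-0.10785144  0.0249803  -0.01640703]
turn [-0.1 -0.   0. ] shift [58.4  0.9 -0.6] t 13.775
```

Lower to pin height and look before inserting.

Call:
servo_tool:
  commands:
    - [[0,0,0,20,0.9,0,2],[0,0,0,40,0.9,0,2],[0,0,0,52,0.9,0,2],[0,0,0,58.4,0.9,0,2],[0,0,0,58.4,0.9,0,2]]

```text
time: 14.4
position: [0.4685, 0.2278, 0.1901]
tool_rot: [-0.13, 1.567, 0.129]
ft_force: [0.4, 0.2, -6.7]
grip_width: 0.115
```

Run:
```python
from h import *
plan([.468,.2273,.19],down(9.5)); cw=save('wrist','w6.png'); cs=save('scene','s6.png')
print('pin tip px wrist',proj(cw,[.5124,.2347,.179]),'scene',proj(cs,[.5124,.2347,.179]),'hole scene',proj(cs,[.468,.2273,.179]))
i=cv2.imread('pics/w6.png')[0:400,120:520];j=cv2.imread('pics/s6.png')[220:340,330:450]
cv2.imwrite('pics/w6c.png',np.hstack([i,cv2.resize(j,(400,400),interpolation=cv2.INTER_CUBIC)]))
```

```text
turn [-0. -0.  0.] shift [ 0.1 -0.4 -0.5] t 14.4
pin tip px wrist (np.float64(423.1989150803172), np.float64(290.9130388311466)) scene (np.float64(401.51900392521264), np.float64(284.90716332719165)) hole scene (np.float64(411.16997115571036), np.float64(272.91549440287474))
```

View pics/w6c.png

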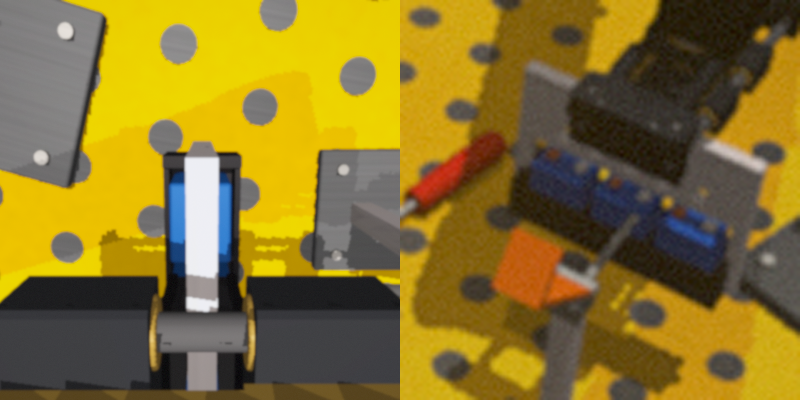

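Call:
servo_tool:
  commands:
    - [[0,0,0,0,-0.4,15,2],[0,0,0,0,-0.4,30,2],[0,0,0,0,-0.4,40,2],[0,0,0,0,-0.4,45,2],[0,0,0,0,-0.4,50,2]]

```text
time: 15.12
position: [0.518, 0.2358, 0.1899]
tool_rot: [-0.13, 1.568, 0.129]
ft_force: [-0.7, -0.6, -6.7]
grip_width: 0.108
```

Call:
servo_tool:
  commands:
    - [[0,0,0,0,0,2,2],[0,0,0,0,0,4,2]]

```text
time: 15.38
position: [0.5217, 0.2365, 0.1902]
tool_rot: [-0.13, 1.567, 0.13]
ft_force: [0.1, -0.5, -6.3]
grip_width: 0.111
```

Run:
```python
from h import *
s=ctrl.get_state();print(s['position'],s['ft_force'],s['torque'],s['grip_width']); plan([.5371,.2388,.189],down(9.5))
```

```text
[0.52167272 0.23645316 0.19017854] [ 0.06599701 -0.49406432 -6.29466454] [-0.04946317  0.00910686 -0.01577009] 0.11137494033732416
turn [-0. -0. -0.] shift [ 1.2 -0.2 15.6] t 15.375
```

Call:
servo_tool:
  commands:
    - [[0,0,0,0.5,0,6,2],[0,0,0,1,0,12,2],[0,0,0,1,0,16,2],[0,0,0,1,0,16,2]]

```text
time: 15.88
position: [0.5379, 0.239, 0.1891]
tool_rot: [-0.129, 1.567, 0.129]
ft_force: [0.4, -0.1, -6.7]
grip_width: 0.106
```

Call:
servo_tool:
  commands:
    - [[0,0,0,1,0,0,2],[0,0,0,2,0,0,2],[0,0,0,2,0,0,2]]

```text
time: 16.25
position: [0.5374, 0.239, 0.1871]
tool_rot: [-0.13, 1.567, 0.13]
ft_force: [-0.2, -0.3, -6.6]
grip_width: 0.11
```

Free of side force; keep lowering until the pin takes the weight.

Call:
servo_tool:
  commands:
    - [[0,0,0,0.7,0,0,2],[0,0,0,1.4,0,0,2],[0,0,0,1.4,0,0,2]]

```text
time: 16.62
position: [0.5375, 0.239, 0.1857]
tool_rot: [-0.13, 1.567, 0.13]
ft_force: [0.3, -0.2, -6.2]
grip_width: 0.112
```

Call:
servo_tool:
  commands:
    - [[0,0,0,0.5,0,0,2],[0,0,0,1,0,0,2],[0,0,0,1,0,0,2]]

```text
time: 17.0
position: [0.5377, 0.2391, 0.1853]
tool_rot: [-0.129, 1.566, 0.13]
ft_force: [-1.5, -0.8, -2.3]
grip_width: 0.113
```

Call:
servo_tool:
  commands:
    - [[0,0,0,0.4,0,0,2],[0,0,0,0.4,0,0,2]]

```text
time: 17.25
position: [0.5377, 0.2391, 0.1852]
tool_rot: [-0.129, 1.566, 0.13]
ft_force: [-3.2, -1.4, 2.5]
grip_width: 0.111
```

Call:
servo_tool:
  commands:
    - [[0,0,0,0,0,0,14],[0,0,0,0,0,0,18],[0,0,0,0,0,0,22],[0,0,0,0,0,0,26],[0,0,0,0,0,0,30]]

```text
time: 17.88
position: [0.5376, 0.239, 0.1844]
tool_rot: [-0.129, 1.567, 0.13]
ft_force: [-0.3, 0.2, 0.7]
grip_width: 0.317
```

Run:
```python
from h import *
s=ctrl.get_state();print(s['position'],s['ft_force'],s['grip_width']); save('wrist','w7.png'); save('scene','s7.png')
i=cv2.imread('pics/w7.png')[0:400,120:520];j=cv2.imread('pics/s7.png')[220:340,330:450]
cv2.imwrite('pics/w7c.png',np.hstack([i,cv2.resize(j,(400,400),interpolation=cv2.INTER_CUBIC)]))
```

```text
[0.5376489  0.23904356 0.1843689 ] [-0.30499278  0.16398333  0.72824594] 0.317492887754738
```

View pics/w7c.png

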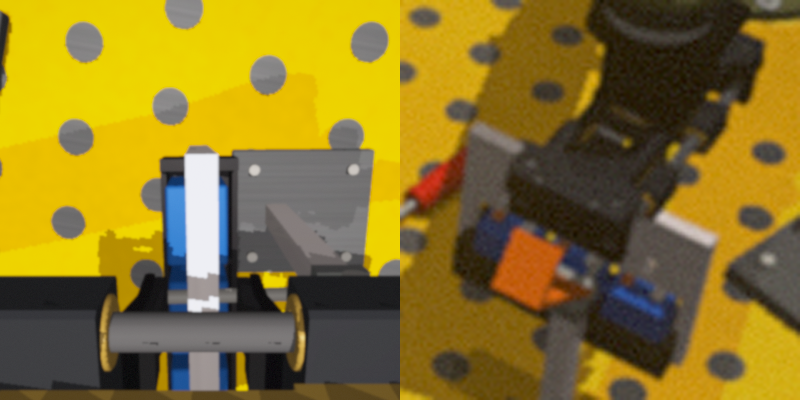

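Call:
servo_tool:
  commands:
    - [[0,0,0,-8,0,0,30],[0,0,0,-25,0,0,30],[0,0,0,-50,0,0,30],[0,0,0,-90,0,0,30],[0,0,0,-140,0,0,30]]

```text
time: 18.6
position: [0.5373, 0.2388, 0.3264]
tool_rot: [-0.129, 1.567, 0.129]
ft_force: [0.3, 1.0, 1.2]
grip_width: 0.343
```

Call:
servo_tool:
  commands:
    - [[0,0,0,-40,0,-60,30],[0,0,0,-40,0,-120,30],[0,0,0,-40,0,-120,30],[0,0,0,-40,0,-120,30],[0,0,0,-40,0,-120,30]]

```text
time: 19.23
position: [0.4202, 0.2192, 0.3644]
tool_rot: [-0.129, 1.567, 0.128]
ft_force: [-0.2, 0.4, -0.2]
grip_width: 0.343
```

Call:
servo_tool:
  commands:
    - [[0,0,0,0,0,0,30],[0,0,0,0,0,0,30],[0,0,0,0,0,0,30],[0,0,0,0,0,0,30],[0,0,0,0,0,0,30]]

```text
time: 19.85
position: [0.4192, 0.2193, 0.3644]
tool_rot: [-0.129, 1.567, 0.13]
ft_force: [-0.0, -0.3, 0.1]
grip_width: 0.343
```

Run:
```python
from h import *
s=ctrl.get_state();print(s['time'],s['position'],s['ft_force']); save('scene','s8.png'); save('wrist','w8.png')
for _ in range(4): vision.get_image('top')
save('scene','s9.png');a=cv2.imread('pics/s8.png')[220:370,310:470];b=cv2.imread('pics/s9.png')[220:370,310:470]
print('motion',cv2.absdiff(a,b).mean(), cv2.absdiff(cv2.GaussianBlur(a,(5,5),0),cv2.GaussianBlur(b,(5,5),0)).max())
w=cv2.imread('pics/w8.png')
cv2.imwrite('pics/s9c.png',np.hstack([cv2.resize(b,(480,450),interpolation=cv2.INTER_CUBIC),cv2.resize(w[:,160:480],(300,450))]))
```

```text
19.85 [0.41922013 0.21930116 0.36435535] [-0.02444006 -0.34818566  0.05063602]
motion 3.752597222222222 8
```

View pics/s9c.png

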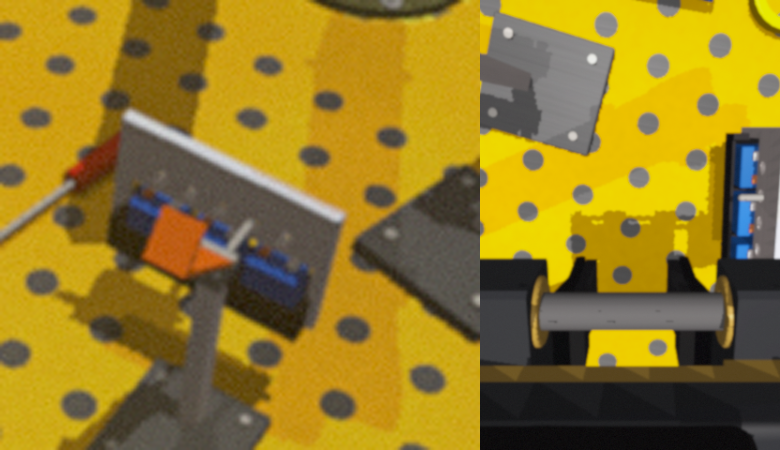

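Run:
```python
from h import *
c=vision.camera_info('scene');h=np.array([.5377,.239,.2167])
for tilt in (-.1,0,.1):
    y=np.array([-.165*np.cos(tilt),.986*np.cos(tilt),np.sin(tilt)]); print(tilt,np.round(proj(c,h+y*.06),1),np.round(proj(c,h-y*.11),1))
```

```text
-0.1 [424.  293.7] [353.  254.4]
0 [424.6 291.7] [352.4 258. ]
0.1 [425.  289.6] [352.3 261.9]
```

The measured bar ends, (424,292) and (351.7,257.7), match the prediction for a level bar, and the carrier is still.

```bash
python3 -c "
from bench import close_job
print(close_job())"
```

```text
the job is handed in; nothing more can be done
None
```

The guard is open and the carrier hangs level and still on the pin. I handed the job in after about 20 s of robot time.

- **Guard:** I pinched it by its side edges, swung it over and released it. It stayed open by itself, and later pictures showed it leaning back behind the post, clear of the pin.
- **Finding the hole:** A test lift at the middle of the bar read 6.1 N and a moment of 0.154 N m. That puts the centre of mass 25 mm towards the bar's left end as seen from the robot. I regripped there and the moment dropped to about 0.02 N m, so I used the hole 25 mm from the middle on that side.
- **Hanging:** The pin went in with no side force, and the force reading showed the pin take the carrier's weight before I let go.
- **Last checks:** In the scene picture the bar's top ends are within 1 pixel of where they should be for a level bar, well inside the 9 degree limit. The blurred frame difference over 0.25 s was image noise only, so the carrier is still. The cells I could see are in place (the guard partly hides the row in the last scene view), and the gripper is well clear.
- **Less certain:** The robot never touched the other things on the shelf, but I did not measure their positions afterwards. No check failed or disagreed.

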